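Fold away the two-arm stock stop

TASK

Fold the two-arm stock stop away beside the sawn steel blanks: first fold the outer arm fully back over the inner arm while the inner arm stays swung out, then swing the inner arm, with the outer arm still folded on it, fully home over the stop's base plate. Do not disturb the two round blanks or the flat bar stub, and let go at the end.

Things in the scene. Friction and masses are not known exactly. Their poses are not given: they have to be found in the camera images.
- inner_arm (a joint): Stop's inner hinge, vertical axis at the pivot. Inner arm: flat steel bar, 160 mm pivot to elbow, 30 mm wide (ends 36), z 19 to 29 mm. 0 = home, lengthwise over the base plate, at a dead stop; grows as it swings out, anticlockwise from above. Starts 1.05 to 1.4 rad, travel 0 to 1.7. Stiff: stays where left, 0.35 N m (2 to 3 N at the elbow).
- outer_arm (a joint): Outer hinge, vertical axis at the elbow. Outer arm: flat aluminium bar, 110 mm elbow to knob, 24 mm wide (ends 30), z 32 to 42 mm, passes over the inner. 0 = folded back over it, knob 50 mm from pivot, at a dead stop; grows as it opens clockwise (fold it anticlockwise from above). Starts 2.1 to 2.6 rad, travel 0 to 2.8. 0.07 N m, stays where left; moved alone, the inner arm stays put.
- outer_knob_mid (a point): Grip point of the upright black round knob at the free end of the outer arm: on its axis at mid-height, 70 mm above the table. The knob is 24 mm in diameter, z 43 to 93 mm, and spins freely about its own vertical axis, so the grip need not turn with the arm.
- inner_knob_mid (a point): Grip point of an identical black knob on the elbow hinge axis, fixed to the end of the inner arm: on its axis at mid-height, 70 mm above the table; same size, also spins freely. Swing the inner arm by this one.
- pivot (a point): Pivot of the inner arm on the fixed base: on the hinge axis, 30 mm above the table. Its x axis points along the base plate: the inner arm's home direction. The plate is dark steel, 250 x 70 x 8 mm, reaching 50 mm behind and 200 mm ahead of the pivot; the pivot stud is 44 mm high.
- blank0: Loose sawn round steel blank standing on end, 55 mm diameter, 45 mm high, about 0.84 kg; origin at the centre of its underside. It stands 235 to 260 mm from the pivot: the folded stop passes clear of it, the unfolded one would strike it as the inner arm swings home. Leave alone.
- blank1: Second identical round blank, also standing 235 to 260 mm from the pivot. Leave alone.
- bar_stub: Loose flat metal bar stub lying flat, 110 x 40 x 30 mm, long side along its x axis; origin at the centre of its underside. Leave alone.

How it is judged:
On the way, in this order (a step that is already met when the one before it is completed fails the run):
1. the outer arm is folded back over the inner arm (within 0.2 rad) while the inner arm is still swung out (more than 0.7 rad) (value of joint outer_arm below 0.2 rad and value of joint inner_arm above 0.7 rad), for 0.2 s.
2. the inner arm is home (within 0.2 rad) with the outer arm folded on it (value of joint each of outer_arm, inner_arm below 0.2 rad), for 0.2 s.
At the end, for the whole second after the job is handed in: The inner arm is within 0.2 rad of home over the base plate, the outer arm within 0.2 rad of fully folded over the inner arm, and both blanks and the bar stub are within 20 mm of where they started (all of step 2 and distance of each of blank0, blank1, bar_stub from where it was at the start of the episode below 0.02 m); the robot touches nothing.
It fails at once if a blank or the bar stub is pushed more than 20 mm (distance of any of blank0, blank1, bar_stub from where it was at the start of the episode above 0.02 m).
It also fails if it takes over 45 s, if anything falls off the work surface, if the arm or the gripper's body presses on something with over 40 N, if the wrist force passes 120 N, or if a joint passes its speed limit or range.

ROBOT

A 6-joint arm with a two-finger parallel gripper is mounted at the origin on the work surface. World frame = base frame: x ahead of the robot, y to its left, z up, the work surface at z = 0. Lengths are in m, angles in rad, forces in N, time in s.
With the tool pointing down it reaches from about 0.35 to 0.975 m from the base axis. Payload 17.4 kg.
Tool frame: the origin (TCP) lies at the very end of the fingers, on their centre line; the grasp point (between the pads) lies 19 mm behind it (robot.tcp_to_grasp is the distance from the TCP to the grasp point, in m); z points along the fingers, x is the direction in which the jaws open and shut, and the axes are right-handed (so a half turn about z gives the same grasp; the last joint's range is limited). The gripper opens to 85 mm and grips with 20 to 120 N. Pads are 22 mm wide; open, the fingers measure 114 mm over their backs; the gripper's body (76 mm by 85 mm) begins 54 mm behind the grasp point. The pads swing forward as they close: fully open they stand 13 mm farther back than shut.
Start: joints at [-1.226, 0.116, 1.442, -0, 1.584, -0.038], TCP at [0.252, -0.626, 0.231] pointing down, gripper open.
Joint ranges: [-2.83, 2.83], [-0.83, 2.19], [0.07, 2.5], [-1.14, 4.28], [0.01, 3], [-2.97, 2.97]. Speed limits (rad/s): [1.89, 1.89, 2.22, 3.14, 3.14, 3.14].

INTERFACE

Orientations are given as a rotation vector (axis times angle).
In Python, from rig import robot, imaging, sign_off, finder gives the robot as it stands. The module is installed in compiled form; this text tells all that it offers.
- The arm moves only by the tool jog_arm, never from a script. Its argument "motion" is one flat list of numbers, 7 for each row, row after row: the shift along the tool's x, y, z in mm, then the turn, a rotation vector about the tool's x, y, z in degrees, then the finger opening in mm, from 0 to 85.4. In form: [dx, dy, dz, ax, ay, az, jaw, dx, dy, dz, ax, ay, az, jaw, ...]. A call has exactly 10 rows; each row shifts and turns the commanded pose from where the row before left it, along the tool's axes as they then stand; what a row does not reach is not made up. A row lasts 1/8 s, in which the tool goes at most 62.5 mm and 10.7 degrees, less where a joint would pass 70% of its speed; a pose out of reach is approached as far as the arm can. A call with a gripper value outside its range is refused whole. The fingers move at their own pace and stop on an object; the grip force is fixed at half the most. Time passes only in rows, so rows that do not move let the fingers close, or fill a call up. It gives the time, the measured TCP pose, the force and the opening at its end, in the units of the state.
- robot.state(): the state, without advancing time (a new reading comes with each control period).
- imaging.camera(name): name is "side" or "top" or "wrist"; returns a dict with "image" (384x512x3 uint8, red, green, blue), "fx", "fy", "cx", "cy" (pixels), "k1" (the pictures are not rectified: a ray, as slopes to the right and down, at radius r is drawn at 1 + k1 r^2 times it, then the intrinsics apply), "eye" and "rotation" of the camera in the world; the wrist camera has in their place "mount" (4x4, takes a point from camera to tool coordinates, whose origin is the TCP and whose axes are the tool frame's). Camera axes: x right, y up, looking along -z (the intrinsics and any distortion apply to the point x, -y, -z); pixel columns grow to the right and rows downward; lengths in m; the calibration is good to about 2 mm. A picture is of the moment at which its call begins: read the wrist's pose just before it. There is no depth.
- sign_off(): hands the job in, once; it reports no verdict.
Trained networks look in a picture, given as the dict that the camera call returned (one of the last four; its "shot" number tells which), for a name from the list of things; names that differ only in an ending like _2 or _b are one class to them, and where a whole thing is asked for, a point or a joint stands for the part that bears it (a point fixed in the world has none). Each returns a list of dicts, best first, with "confidence" (0 to 1); they miss things now and then, are a little off and sometimes report something else, mostly with a low value. They report only what shows in the picture. A call takes as long as a camera call.
- finder.recognise(name, picture): "location" ([column, row] in pixels, amid what is visible of it).
The state is a dict: "clock": time; "qpos": joint angles; "qvel": joint speeds; "joint_torque": joint torques, N m; "eef_pos": TCP position; "tcp_rot": TCP orientation; "force": force on the tool from outside, world axes, zero at the start; "moment": the same for the moment, N m; "grip_width": finger opening in m.
Only numpy, scipy, OpenCV 4.12 (cv2) and the standard library are available. Lean on these libraries where they do the work, as an engineer would, in place of code of your own. Each camera call takes 0.05 s, during which the arm holds its last target.

## Working session

There is one attempt and no reset: what is moved stays moved. The work goes in short steps, Python scripts to look and compute and a tool call to move; the robot and the scene stay as the last step left them, time stands still between calls to the robot, and variables do not carry over. Pictures are saved under pics/ and viewed, and the job is handed in when it is done.

Besides the shell and the picture viewer there is one more tool, called after ">>>" as name(argument=value, ...), one argument or row to a line, values as JSON. jog_arm: Moves the arm, as the interface text tells. Its arguments: {"type":"object","properties":{"motion":{"type":"array"}},"required":["motion"]}

```bash
mkdir -p pics
python3 - <<'E'
from rig import robot, imaging, finder
import cv2
s=robot.state(); print(s['clock'],s['eef_pos'],s['tcp_rot'],s['grip_width'])
for n in ['top','side']:
    p=imaging.camera(n); cv2.imwrite(f'pics/{n}0.png',p['image'][:,:,::-1])
    print(n,{k:p[k] for k in p if k!='image'})
    for t in ['outer_knob_mid','inner_knob_mid','pivot','blank0','bar_stub']:
        print(t,[(d['location'],round(d['confidence'],2)) for d in finder.recognise(t,p)])
E
```

```text
0.0 [ 0.25204768 -0.6259582   0.23057379] [-2.60284667e+00  1.75794975e+00  1.43807329e-03] 0.08524363684868648
top {'fx': 414.6372721467377, 'fy': 414.6372721467377, 'cx': 256.6612060846105, 'cy': 193.5029998453089, 'k1': -0.1187719627634351, 'eye': array([ 0.51834473, -0.07676043,  1.04371985]), 'rotation': array([ 0.10562684, -0.11949416, -1.58449887]), 'shot': 1}
outer_knob_mid [([190.9, 214.0], 0.84), ([254.3, 143.2], 0.23)]
inner_knob_mid [([224.3, 218.0], 0.56)]
pivot [([271.9, 213.1], 0.95)]
blank0 [([213.1, 166.3], 0.78), ([255.5, 142.4], 0.72)]
bar_stub [([370.5, 218.6], 0.58)]
side {'fx': 419.3049158827678, 'fy': 419.3049158827678, 'cx': 257.6908691562385, 'cy': 189.38853850692607, 'k1': -0.06710209261485904, 'eye': array([ 0.44103358, -0.74715226,  0.74182872]), 'rotation': array([ 0.7991258 , -0.10550242, -0.25452609]), 'shot': 2}
outer_knob_mid [([231.6, 157.5], 0.79), ([245.8, 177.5], 0.47)]
inner_knob_mid [([243.6, 179.2], 0.67)]
pivot [([250.0, 224.7], 0.87)]
blank0 [([290.4, 172.5], 0.83), ([323.2, 196.5], 0.55)]
bar_stub [([288.2, 317.0], 0.93)]
```

Run:
```python
import cv2,numpy as np
a=cv2.imread('pics/top0.png');b=cv2.imread('pics/side0.png')
cv2.imwrite('pics/t_crop.png',cv2.resize(a[90:290,140:406],(798,600)))
cv2.imwrite('pics/s_crop.png',cv2.resize(b[110:360,140:406],None,fx=2.4,fy=2.4))
```

```text
(no output)
```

View pics/t_crop.png

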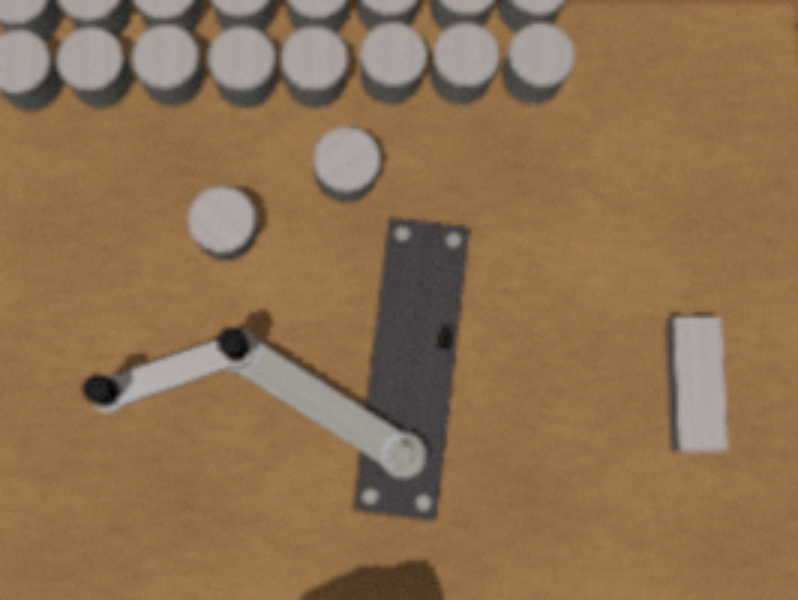

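View pics/s_crop.png

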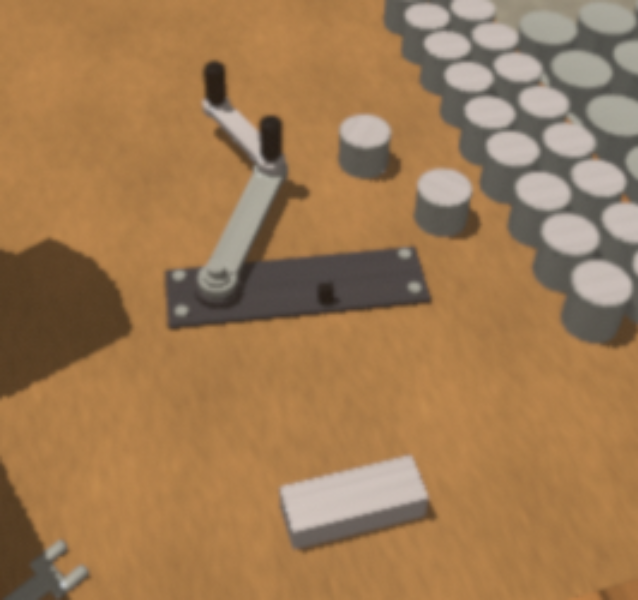

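The top view shows the outer knob at about (174,219), the elbow knob at (218,204), the pivot at (275,241), two blanks ahead of the elbow and the bar stub off to the right. Next I triangulate these.

```bash
cat > h.py <<'E'
import numpy as np, cv2
from scipy.spatial.transform import Rotation as R
from scipy.optimize import least_squares
def proj(p,X,eye=None,rot=None):
    eye=p['eye'] if eye is None else eye; M=R.from_rotvec(p['rotation']).as_matrix() if rot is None else rot
    c=(np.atleast_2d(X)-eye)@M
    s=np.stack([c[:,0]/-c[:,2],-c[:,1]/-c[:,2]],1); r2=(s**2).sum(1,keepdims=True)
    s=s*(1+p['k1']*r2); return s*[p['fx'],p['fy']]+[p['cx'],p['cy']]
def plane(p,px,z):
    f=lambda v: proj(p,[[v[0],v[1],z]])[0]-px
    return least_squares(f,[0.5,-0.1]).x
def pts(v):
    x,y,t,a,b=v; P=np.array([x,y]); u=lambda q:np.array([np.cos(q),np.sin(q)])
    E=P+.16*u(t+a); K=E+.11*u(t+a+np.pi-b); return P,E,K
E
python3 - <<'E'
from h import *
from rig import imaging
T=imaging.camera('top');S=imaging.camera('side')
c=lambda u,v:np.array([u/3+140-.3,v/3+90-.3]); d=lambda u,v:np.array([u/2.4+140-.3,v/2.4+110-.3])
L=[('K',93,c(97,384),d(214,68)),('E',93,c(232,338),d(270,122)),('P',44,c(404,453),d(217,273)),
('b0',45,c(222,220),d(365,133)),('b1',45,c(347,159),d(444,187)),('stub',30,c(699,382),d(354,494)),
('pl1',8,c(391,219),d(413,249)),('pl2',8,c(469,229),d(430,300)),('pl3',8,c(355,509),d(169,327)),('pl4',8,c(436,518),d(166,269))]
o=[]
for n,z,t,s in L:
    a=plane(T,t,z/1e3);b=plane(S,s,z/1e3); o.append((n,z,t,s)); print(n,a.round(4),b.round(4))
def f(v):
    P,E,K=pts(v); r=[]
    for X,(n,z,t,s) in zip((K,E,P),L[:3]):
        for p,m in((T,t),(S,s)): r+=list(proj(p,[[*X,z/1e3]])[0]-m)
    # plate corners
    t=v[2];e=np.array([np.cos(t),np.sin(t)]);n_=np.array([-e[1],e[0]])
    for i,(al,si) in {6:(.2,1),7:(.2,-1),8:(-.05,1),9:(-.05,-1)}.items():
        X=P+al*e+si*.035*n_
        r+=list(proj(T,[[*X,.008]])[0]-L[i][2])
    return r
q=least_squares(f,[.45,-.1,0,1.1,2.3],loss='soft_l1'); print(q.x.round(3),[x.round(4) for x in pts(q.x)]); print(np.round(q.fun,1))
E
```

```text
K [0.6019 0.1098] [0.597  0.1046]
E [0.636  0.0056] [0.6316 0.0021]
P [ 0.547  -0.1274] [ 0.5436 -0.1371]
b0 [0.7396 0.0177] [0.7383 0.013 ]
b1 [ 0.7895 -0.0858] [ 0.7881 -0.0869]
stub [ 0.6007 -0.3737] [ 0.5981 -0.3778]
pl1 [ 0.7463 -0.1227] [ 0.7433 -0.1267]
pl2 [ 0.7367 -0.189 ] [ 0.7356 -0.1928]
pl3 [ 0.5027 -0.0878] [ 0.4915 -0.1587]
pl4 [ 0.4941 -0.1545] [ 0.5021 -0.0874]
[ 0.546 -0.128 -0.14   1.125  2.237] [array([ 0.5459, -0.1284]), array([0.6343, 0.0049]), array([0.5999, 0.1094])]
[ 0.2  0.9  0.7 -1.3  0.3  0.7  0.8 -0.9  0.4  0.5  0.1 -3.  -0.4 -0.9
  0.8 -0.9 -0.4  0.6  0.7  1. ]
```

```bash
cat >> h.py <<'E'
def shift(tgt,st):
    return 1e3*R.from_rotvec(st['tcp_rot']).as_matrix().T@(np.array(tgt)-st['eef_pos'])
E
python3 - <<'E'
from h import *
from rig import robot
s=robot.state();M=R.from_rotvec(s['tcp_rot']).as_matrix();print(M.round(3),s['qpos'])
d=shift([.599,.107,.15],s);print(d.round(1))
E
```

```text
[[ 0.374 -0.928 -0.   ]
 [-0.928 -0.374 -0.   ]
 [ 0.     0.    -1.   ]] [-1.22579310e+00  1.16010355e-01  1.44158149e+00 -2.09000833e-05
  1.58399065e+00 -3.77842433e-02]
[-550.5 -595.6   81.3]
```

>>> jog_arm(
  motion=[-40,-43,0,0,0,0,70,-40,-43,0,0,0,0,70,-40,-43,0,0,0,0,70,-40,-43,0,0,0,0,70,-40,-43,0,0,0,0,70,-40,-43,0,0,0,0,70,-40,-43,0,0,0,0,70,-40,-43,0,0,0,0,70,-40,-43,0,0,0,0,70,-40,-43,0,0,0,0,70],
)

```text
clock: 1.95
eef_pos: [0.5021, -0.0926, 0.2317]
tcp_rot: [-2.603, 1.758, -0.001]
force: [0.7, -0.3, 0.1]
grip_width: 0.0699
```

>>> jog_arm(
  motion=[-30,-33,0,0,0,0,70,-30,-33,0,0,0,0,70,-30,-33,20,0,0,0,70,-30,-33,20,0,0,0,70,-30,-33,20,0,0,0,70,0,0,20,0,0,7,70,0,0,0,0,0,7,70,0,0,0,0,0,8,70,0,0,0,0,0,0,70,0,0,0,0,0,0,70],
)

```text
clock: 3.2
eef_pos: [0.5987, 0.1062, 0.1514]
tcp_rot: [-2.223, 2.219, -0.0]
force: [0.0, 0.3, 0.2]
grip_width: 0.07
```

Run:
```python
from h import *
from rig import robot,imaging,finder
s=robot.state();p=imaging.camera('wrist');M=R.from_rotvec(s['tcp_rot']).as_matrix();print(s['clock'],s['eef_pos'],M.round(3),s['force'])
cv2.imwrite('pics/w1.png',p['image'][:,:,::-1])
W=np.eye(4);W[:3,:3]=M;W[:3,3]=s['eef_pos'];C=W@p['mount']
p['eye']=C[:3,3];p['rotation']=R.from_matrix(C[:3,:3]).as_rotvec()
for t in ['outer_knob_mid','inner_knob_mid']:
    for d in finder.recognise(t,p): print(t,d['location'],d['confidence'],plane(p,np.array(d['location']),.07))
print(proj(p,[[.599,.107,.093],[.634,.004,.093]]))
```

```text
3.2 [0.59865017 0.10624738 0.15143242] [[ 0.002 -1.     0.   ]
 [-1.    -0.002  0.   ]
 [-0.    -0.    -1.   ]] [0.0438785  0.28289891 0.1638678 ]
outer_knob_mid [294.6, 166.8] 0.71 [0.61815231 0.07769098]
inner_knob_mid [383.8, 162.5] 0.79 [0.62160956 0.01396298]
[[252.89210532 204.12095306]
 [414.29856514 153.07123226]]
```

View pics/w1.png

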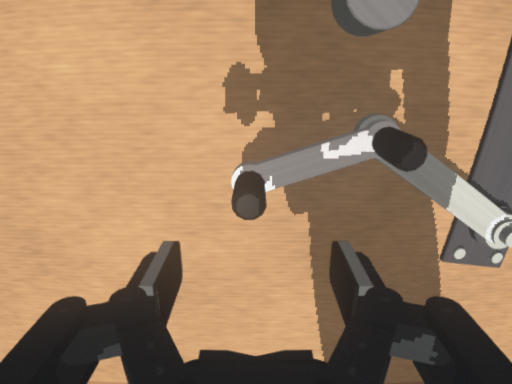

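The knob top sits at (249,203), within about 4 px of the prediction. I'll descend and grip.

>>> jog_arm(
  motion=[-2,0,15,0,0,0,70,0,0,20,0,0,0,70,0,0,20,0,0,0,70,0,0,20,0,0,0,70,0,0,13,0,0,0,70,0,0,5,0,0,0,50,0,0,0,0,0,0,30,0,0,0,0,0,0,10,0,0,0,0,0,0,10,0,0,0,0,0,0,10],
)

```text
clock: 4.6
eef_pos: [0.599, 0.1084, 0.0591]
tcp_rot: [-2.219, 2.222, -0.001]
force: [-0.9, 2.3, 6.1]
grip_width: 0.0224
```

Run:
```python
from h import *
from rig import robot,imaging
s=robot.state();print(s['clock'],s['eef_pos'],s['force'],s['grip_width'])
E_=np.array([.633,.006])
for k in (0,):
    K=s['eef_pos'][:2]; r=K-E_; a0=np.arctan2(r[1],r[0]); print(np.hypot(*r),a0)
    P=np.array([.5455,-.129]); d=P-E_; a1=np.arctan2(d[1],d[0])%(2*np.pi)
    print(a1,a1-a0,np.hypot(*d))
    N=20; prev=K
    R0=np.hypot(*r)
    for i in range(1,N+1):
        a=a0+(a1+.06-a0)*i/N; rr=R0+(.11-R0)*i/N; X=E_+rr*np.array([np.cos(a),np.sin(a)]); D=X-prev; prev=X
        print(i,'dx %.1f dy %.1f'%(-D[1]*1e3,-D[0]*1e3), X.round(4))
```

```text
4.6 [0.59903292 0.1084379  0.05911326] [-0.87620131  2.30214363  6.13328069] 0.022378313146176762
0.10792258834390117 1.890974362980515
4.137316690652299 2.246342327671784 0.16087650543196172
1 dx 4.5 dy 11.6 [0.5874 0.1039]
2 dx 5.8 dy 11.0 [0.5764 0.0981]
3 dx 7.0 dy 10.3 [0.5661 0.0911]
4 dx 8.2 dy 9.4 [0.5567 0.0829]
5 dx 9.2 dy 8.4 [0.5483 0.0737]
6 dx 10.1 dy 7.3 [0.541  0.0635]
7 dx 10.9 dy 6.1 [0.5349 0.0526]
8 dx 11.6 dy 4.8 [0.53  0.041]
9 dx 12.1 dy 3.4 [0.5266 0.029 ]
10 dx 12.4 dy 2.0 [0.5246 0.0166]
11 dx 12.6 dy 0.6 [0.524  0.0041]
12 dx 12.5 dy -0.8 [ 0.5248 -0.0085]
13 dx 12.4 dy -2.3 [ 0.5271 -0.0209]
14 dx 12.0 dy -3.7 [ 0.5308 -0.0329]
15 dx 11.6 dy -5.1 [ 0.5358 -0.0445]
16 dx 10.9 dy -6.4 [ 0.5422 -0.0554]
17 dx 10.1 dy -7.6 [ 0.5498 -0.0655]
18 dx 9.2 dy -8.7 [ 0.5585 -0.0747]
19 dx 8.1 dy -9.7 [ 0.5682 -0.0828]
20 dx 7.0 dy -10.6 [ 0.5788 -0.0897]
```

>>> jog_arm(
  motion=[4.5,11.6,0,0,0,0,10,5.8,11,0,0,0,0,10,7,10.3,0,0,0,0,10,8.2,9.4,0,0,0,0,10,9.2,8.4,0,0,0,0,10,10.1,7.3,0,0,0,0,10,10.9,6.1,0,0,0,0,10,0,0,0,0,0,0,10,0,0,0,0,0,0,10,0,0,0,0,0,0,10],
)

```text
clock: 5.85
eef_pos: [0.5346, 0.0524, 0.0591]
tcp_rot: [-2.22, 2.223, -0.002]
force: [-1.7, -0.5, 7.6]
grip_width: 0.0222
```

Run:
```python
from h import *
from rig import robot,imaging
s=robot.state();print(s['clock'],s['eef_pos'],s['force'],s['grip_width'])
p=imaging.camera('top');S=imaging.camera('side')
cv2.imwrite('pics/t2.png',cv2.resize(p['image'][130:280,140:340,::-1],(800,600)))
cv2.imwrite('pics/s2.png',cv2.resize(S['image'][110:260,160:360,::-1],(800,600)))
```

```text
5.85 [0.53460902 0.05235137 0.0590896 ] [-1.65425555 -0.47827708  7.63251308] 0.022227019840803514
```

View pics/t2.png

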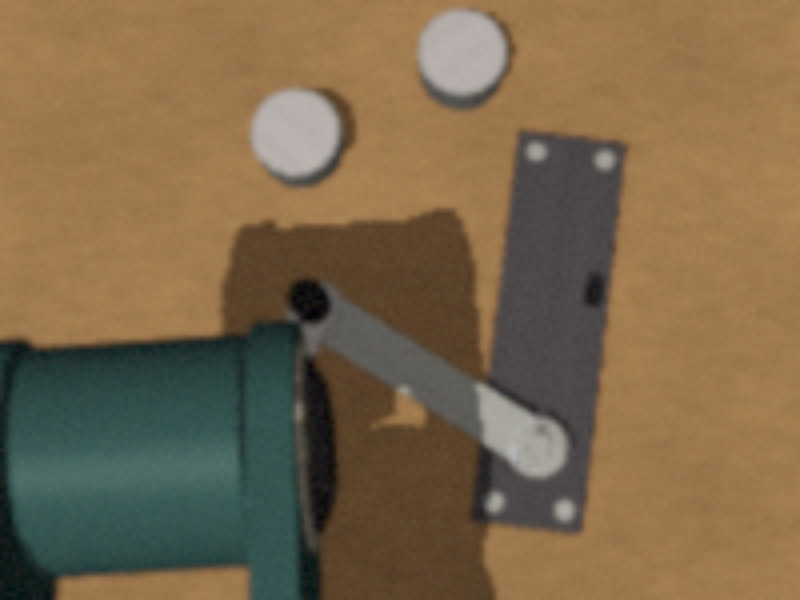

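View pics/s2.png

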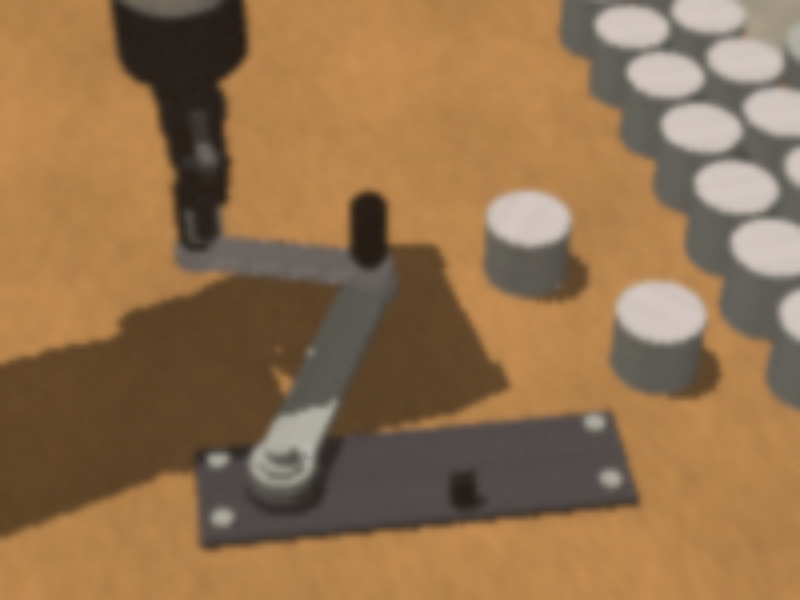

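The top view shows the elbow knob still at about (217,205), so the inner arm hasn't moved and the outer arm is following. I'll continue the arc.

>>> jog_arm(
  motion=[11.6,4.8,0,0,0,0,10,12.1,3.4,0,0,0,0,10,12.4,2,0,0,0,0,10,12.6,0.6,0,0,0,0,10,12.5,-0.8,0,0,0,0,10,12.4,-2.3,0,0,0,0,10,12,-3.7,0,0,0,0,10,11.6,-5.1,0,0,0,0,10,10.9,-6.4,0,0,0,0,10,0,0,0,0,0,0,10],
)

```text
clock: 7.2
eef_pos: [0.5426, -0.056, 0.0591]
tcp_rot: [-2.218, 2.223, -0.002]
force: [3.3, 2.2, 8.3]
grip_width: 0.0226
```

>>> jog_arm(
  motion=[5,-4,0,0,0,0,10,5,-4,0,0,0,0,10,5,-4,0,0,0,0,10,5,-5,0,0,0,0,10,4,-4,0,0,0,0,10,0,0,0,0,0,0,10,0,0,0,0,0,0,10,0,0,0,0,0,0,10,0,0,0,0,0,0,10,0,0,0,0,0,0,10],
)

```text
clock: 8.45
eef_pos: [0.5639, -0.0781, 0.0591]
tcp_rot: [-2.218, 2.219, -0.001]
force: [11.2, 14.0, 3.0]
grip_width: 0.022
```

Run:
```python
from h import *
from rig import robot,imaging
s=robot.state();print(s['clock'],s['eef_pos'],s['force'],s['grip_width'])
p=imaging.camera('top');S=imaging.camera('side')
cv2.imwrite('pics/t3.png',cv2.resize(p['image'][130:280,140:340,::-1],(800,600)))
cv2.imwrite('pics/s3.png',cv2.resize(S['image'][110:260,160:360,::-1],(800,600)))
```

```text
8.45 [ 0.56391    -0.07806689  0.05912499] [11.22514473 13.95866063  2.97217991] 0.02202645026502081
```

View pics/t3.png

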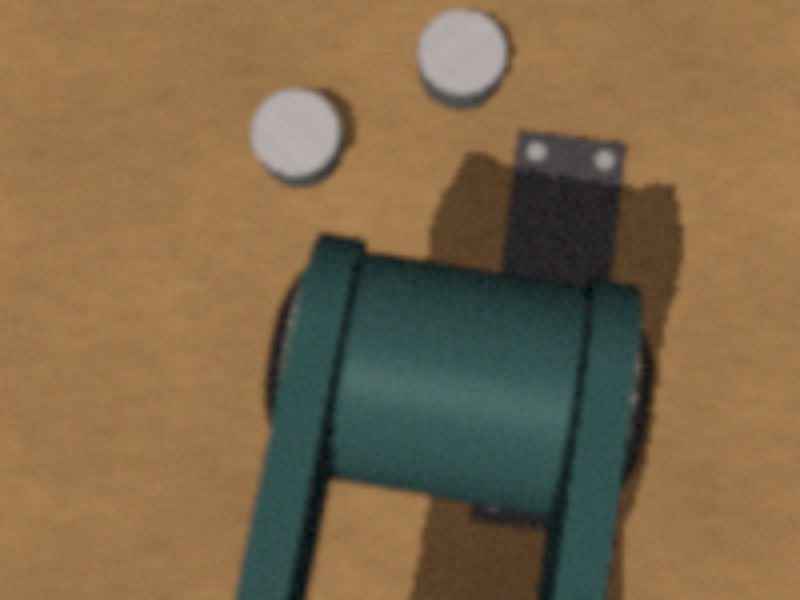

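View pics/s3.png

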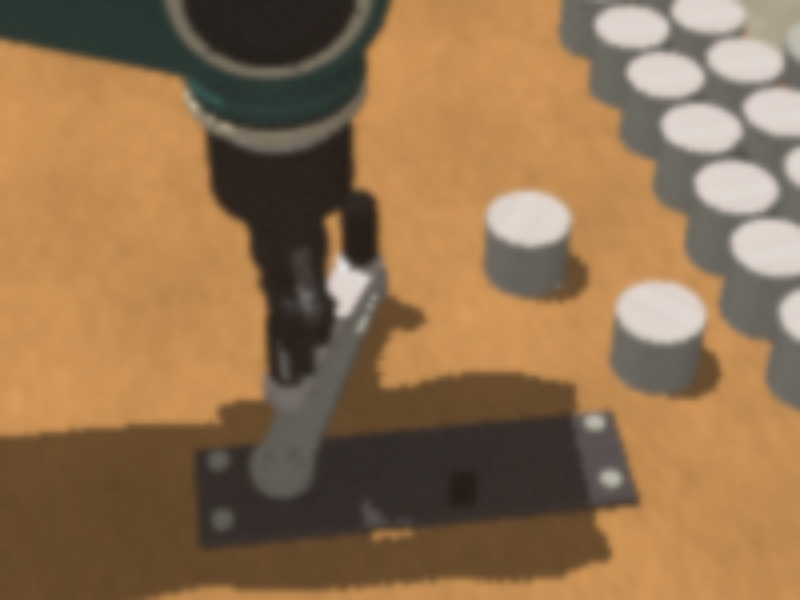

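Step 1 is nearly done: the outer arm is about 0.1 rad short of its stop, and there is a 15 N radial pull towards the elbow. I'll finish along the tangent and ease the radius slightly.

>>> jog_arm(
  motion=[-2,-2,0,0,0,0,10,2,-3,0,0,0,0,10,2,-3,0,0,0,0,10,2,-3,0,0,0,0,10,2,-2,0,0,0,0,10,0,0,0,0,0,0,10,0,0,0,0,0,0,10,0,0,0,0,0,0,10,0,0,0,0,0,0,10,0,0,0,0,0,0,10],
)

```text
clock: 9.8
eef_pos: [0.5757, -0.0853, 0.0591]
tcp_rot: [-2.22, 2.222, -0.0]
force: [-2.1, 2.6, 8.7]
grip_width: 0.0224
```

Run:
```python
from h import *
from rig import robot,imaging
s=robot.state();print(s['clock'],s['eef_pos'],s['force'],s['grip_width'])
S=imaging.camera('side')
cv2.imwrite('pics/s4.png',cv2.resize(S['image'][110:260,160:360,::-1],(800,600)))
px=np.array([360/4+160,200/4+110])-.3;print(plane(S,px,.093)+[.0035,.003])
```

```text
9.8 [ 0.57573554 -0.08527688  0.05905406] [-2.14048077  2.5631262   8.70666851] 0.022380673281424998
[0.63013343 0.00971764]
```

View pics/s4.png

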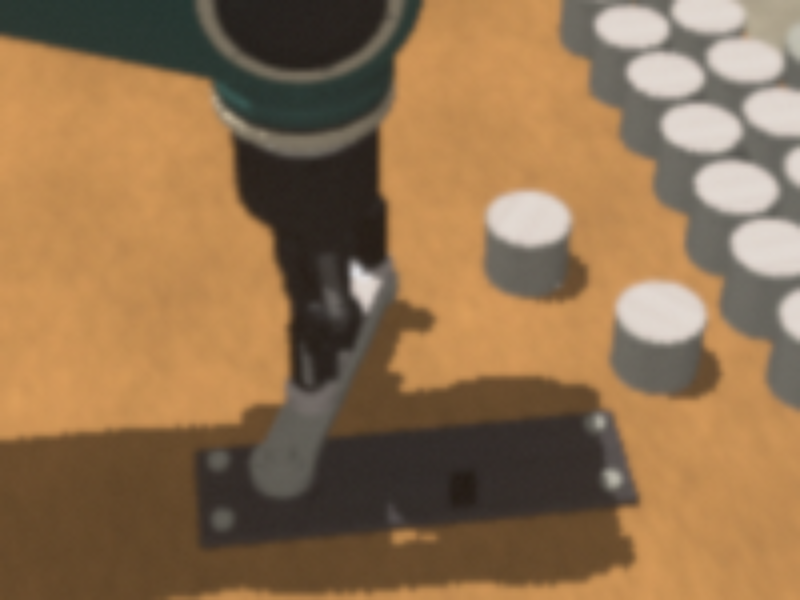

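>>> jog_arm(
  motion=[1,-1.5,0,0,0,0,10,1,-1.5,0,0,0,0,10,1,-1.5,0,0,0,0,10,1,-1.5,0,0,0,0,10,0,0,0,0,0,0,10,0,0,0,0,0,0,10,0,0,0,0,0,0,10,0,0,0,0,0,0,10,0,0,0,0,0,0,10,0,0,0,0,0,0,10],
)

```text
clock: 11.1
eef_pos: [0.5814, -0.0894, 0.059]
tcp_rot: [2.22, -2.223, -0.0]
force: [-4.5, 2.4, 10.0]
grip_width: 0.0226
```

>>> jog_arm(
  motion=[0,0,0,0,0,0,60,0,0,0,0,0,0,60,0,0,0,0,0,0,60,0,0,-15,0,0,0,60,0,0,-25,0,0,0,60,0,0,-30,0,0,0,60,0,0,-20,0,0,0,60,0,0,0,0,0,0,60,0,0,0,0,0,0,60,0,0,0,0,0,0,60],
)

```text
clock: 12.35
eef_pos: [0.5814, -0.0894, 0.1471]
tcp_rot: [2.219, -2.222, -0.002]
force: [0.5, 0.2, -1.1]
grip_width: 0.0604
```

Run:
```python
from h import *
from rig import robot,imaging
s=robot.state();p=imaging.camera('wrist');M=R.from_rotvec(s['tcp_rot']).as_matrix();print(s['clock'],s['eef_pos'],s['force'])
cv2.imwrite('pics/w5.png',p['image'][:,:,::-1])
S=imaging.camera('side')
cv2.imwrite('pics/s5.png',cv2.resize(S['image'][110:260,160:360,::-1],(800,600)))
W=np.eye(4);W[:3,:3]=M;W[:3,3]=s['eef_pos'];C=W@p['mount']
p['eye']=C[:3,3];p['rotation']=R.from_matrix(C[:3,:3]).as_rotvec()
print(proj(p,[[.577,-.087,.093],[.634,.004,.093],[.5455,-.129,.044]]))
print(repr(p['eye']),repr(p['rotation']))
```

```text
12.35 [ 0.58137477 -0.08944663  0.14709228] [ 0.47093478  0.16030108 -1.12025652]
[[250.2848978  213.21674825]
 [100.42579849 126.65008412]
 [302.46566927 224.2953094 ]]
array([ 0.66364888, -0.0906069 ,  0.29063732]) array([-0.25353966,  0.25510238, -1.55683221])
```

View pics/w5.png

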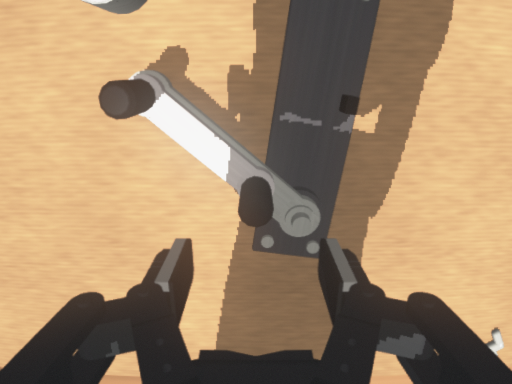

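View pics/s5.png

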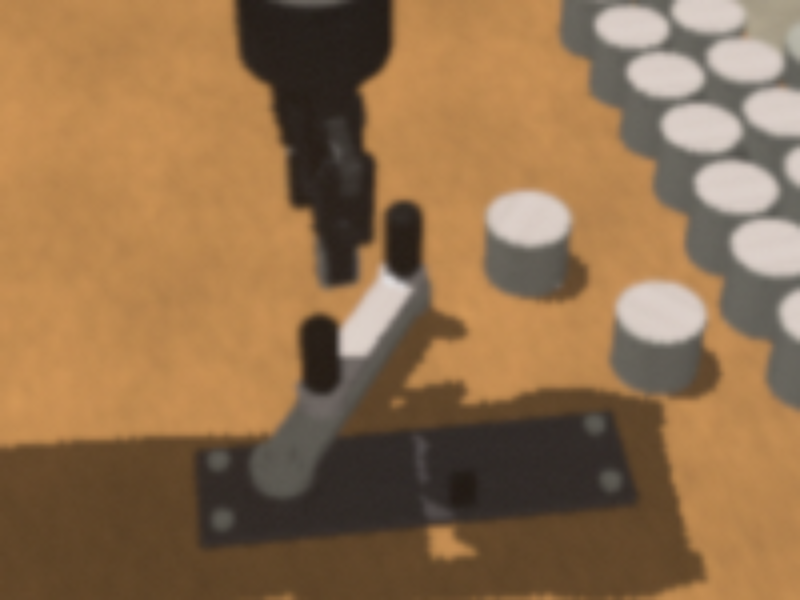

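The outer arm now lies along the inner arm: the knob tops are at (118,100) and (255,209) in the wrist view, and the pivot is at (301,219). I'll measure the angles from these.

Run:
```python
from h import *
from rig import imaging
p=imaging.camera('wrist');p['eye']=np.array([ 0.66364888, -0.0906069 ,  0.29063732]);p['rotation']=np.array([-0.25353966,  0.25510238, -1.55683221])
E_=plane(p,np.array([118,100]),.093);K=plane(p,np.array([255,209]),.093);P=plane(p,np.array([301,219]),.044)
print(E_,K,P)
S=imaging.camera('side')
Es=plane(S,np.array([403/4+160,208/4+110])-.3,.093);Ks=plane(S,np.array([319/4+160,323/4+110])-.3,.093);print(Es,Ks)
for e,k in((E_,K),(Es+[.004,.004],Ks+[.004,.004])):
    P0=np.array([.5455,-.1295]); d=e-P0; a=np.arctan2(d[1],d[0]); k_=k-e; print('inner',a+.14,'r',np.hypot(*d),'outer',(a+np.pi-np.arctan2(k_[1],k_[0]))%(2*np.pi),np.hypot(*k_))
```

```text
[ 0.64968166 -0.00895019] [ 0.57997171 -0.09007267] [ 0.55028569 -0.12757257]
[ 0.64955846 -0.00738987] [ 0.57788248 -0.09016052]
inner 0.9981040196643453 r 0.15933008208469807 outer 6.2803714442867165 0.10695949406361309
inner 1.0023343564333032 r 0.16607346700011782 outer 0.005224346894298293 0.10949167766156553
```

>>> jog_arm(
  motion=[-21,-17,0,0,0,0,70,-21,-17,0,0,0,0,70,-20,-17,0,0,0,0,70,-20,-17,0,0,0,0,70,0,0,0,0,0,0,70,0,0,0,0,0,0,70,0,0,20,0,0,0,70,0,0,25,0,0,0,70,0,0,25,0,0,0,70,0,0,18,0,0,0,70],
)

```text
clock: 13.8
eef_pos: [0.649, -0.008, 0.058]
tcp_rot: [2.219, -2.223, -0.002]
force: [-0.6, -0.1, -0.5]
grip_width: 0.0701
```

>>> jog_arm(
  motion=[0,0,0,0,0,0,60,0,0,0,0,0,0,50,0,0,0,0,0,0,40,0,0,0,0,0,0,30,0,0,0,0,0,0,20,0,0,0,0,0,0,10,0,0,0,0,0,0,10,0,0,0,0,0,0,10,0,0,0,0,0,0,10,0,0,0,0,0,0,10],
)

```text
clock: 15.05
eef_pos: [0.6502, -0.0075, 0.0611]
tcp_rot: [-2.22, 2.222, -0.001]
force: [0.2, 1.3, 5.0]
grip_width: 0.0223
```

Run:
```python
from h import *
from rig import robot,imaging
s=robot.state();print(s['clock'],s['eef_pos'],s['force'],s['grip_width'])
S=imaging.camera('side')
cv2.imwrite('pics/s6.png',cv2.resize(S['image'][110:260,160:360,::-1],(800,600)))
P=np.array([.547,-.1295]);K=s['eef_pos'][:2];r=K-P;a0=np.arctan2(r[1],r[0]);R0=np.hypot(*r);print(R0,a0+.14)
N=20;prev=K
for i in range(1,N+1):
    a=a0+(-.14-a0)*i/N; X=P+(R0+(.16-R0)*i/N)*np.array([np.cos(a),np.sin(a)]);D=X-prev;prev=X
    print(i,'dx %.1f dy %.1f'%(-D[1]*1e3,-D[0]*1e3),X.round(4))
```

```text
15.05 [ 0.65023156 -0.00747787  0.06107267] [0.20462318 1.28435156 5.04498498] 0.02225944255104315
0.15983165018314335 1.00862504552881
1 dx 5.4 dy -6.0 [ 0.6563 -0.0128]
2 dx 5.7 dy -5.7 [ 0.662  -0.0185]
3 dx 5.9 dy -5.5 [ 0.6675 -0.0244]
4 dx 6.2 dy -5.2 [ 0.6726 -0.0306]
5 dx 6.5 dy -4.8 [ 0.6774 -0.0371]
6 dx 6.7 dy -4.5 [ 0.6819 -0.0438]
7 dx 6.9 dy -4.2 [ 0.6861 -0.0507]
8 dx 7.1 dy -3.8 [ 0.6899 -0.0578]
9 dx 7.3 dy -3.4 [ 0.6934 -0.0651]
10 dx 7.5 dy -3.1 [ 0.6964 -0.0725]
11 dx 7.6 dy -2.7 [ 0.6991 -0.0801]
12 dx 7.7 dy -2.3 [ 0.7014 -0.0879]
13 dx 7.8 dy -1.9 [ 0.7033 -0.0957]
14 dx 7.9 dy -1.5 [ 0.7048 -0.1036]
15 dx 8.0 dy -1.1 [ 0.706  -0.1116]
16 dx 8.0 dy -0.7 [ 0.7067 -0.1196]
17 dx 8.1 dy -0.3 [ 0.707  -0.1277]
18 dx 8.1 dy 0.1 [ 0.7069 -0.1358]
19 dx 8.1 dy 0.5 [ 0.7064 -0.1438]
20 dx 8.0 dy 0.9 [ 0.7054 -0.1518]
```

View pics/s6.png

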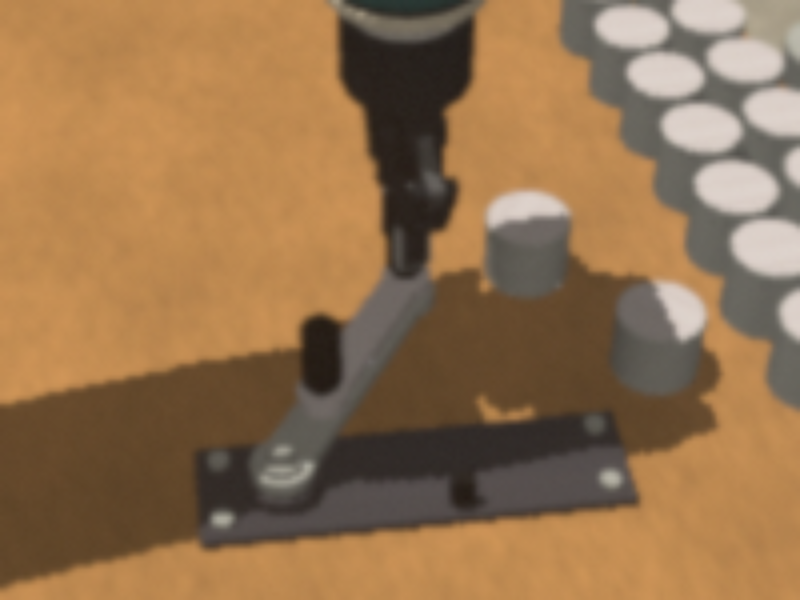

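>>> jog_arm(
  motion=[5.4,-6,0,0,0,0,10,5.7,-5.7,0,0,0,0,10,5.9,-5.5,0,0,0,0,10,6.2,-5.2,0,0,0,0,10,6.5,-4.8,0,0,0,0,10,6.7,-4.5,0,0,0,0,10,6.9,-4.2,0,0,0,0,10,7.1,-3.8,0,0,0,0,10,7.3,-3.4,0,0,0,0,10,7.5,-3.1,0,0,0,0,10],
)

```text
clock: 16.35
eef_pos: [0.6952, -0.0736, 0.061]
tcp_rot: [2.218, -2.221, -0.002]
force: [-15.7, -2.8, 12.6]
grip_width: 0.0221
```

Run:
```python
from h import *
from rig import robot,imaging
s=robot.state();print(s['clock'],s['eef_pos'],s['force'],s['grip_width'])
S=imaging.camera('side')
cv2.imwrite('pics/s7.png',cv2.resize(S['image'][110:260,160:360,::-1],(800,600)))
```

```text
16.35 [ 0.6951597  -0.07358007  0.06097489] [-15.7060624   -2.79479203  12.62617098] 0.02207131883521753
```

View pics/s7.png

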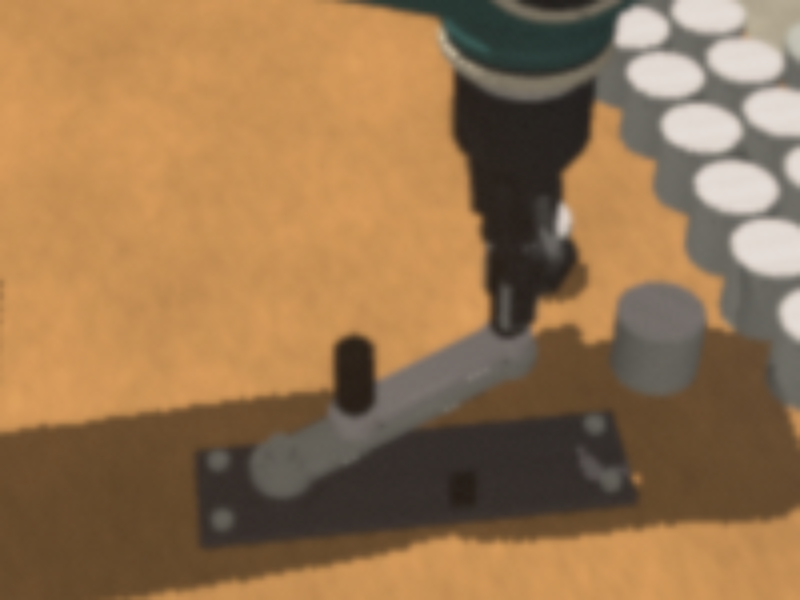

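The folded pair is swinging together. There is about 16 N of outward tension, so I'll ease 2 mm inward and continue.

>>> jog_arm(
  motion=[7.6,-1.5,0,0,0,0,10,7.7,-1.5,0,0,0,0,10,7.8,-1.2,0,0,0,0,10,7.9,-1,0,0,0,0,10,8,-1,0,0,0,0,10,8,-0.6,0,0,0,0,10,8,-0.3,0,0,0,0,10,5,0,0,0,0,0,10,3,0,0,0,0,0,10,0,0,0,0,0,0,10],
)

```text
clock: 17.65
eef_pos: [0.7036, -0.1364, 0.0611]
tcp_rot: [-2.219, 2.222, -0.002]
force: [2.3, -1.2, 6.4]
grip_width: 0.022
```

Run:
```python
from h import *
from rig import robot,imaging
s=robot.state();print(s['clock'],s['eef_pos'],s['force'],s['grip_width'])
S=imaging.camera('side')
cv2.imwrite('pics/s8.png',cv2.resize(S['image'][110:260,160:360,::-1],(800,600)))
```

```text
17.65 [ 0.70359156 -0.13635934  0.06109011] [ 2.34985257 -1.15252076  6.42164478] 0.022048028603523794
```

View pics/s8.png

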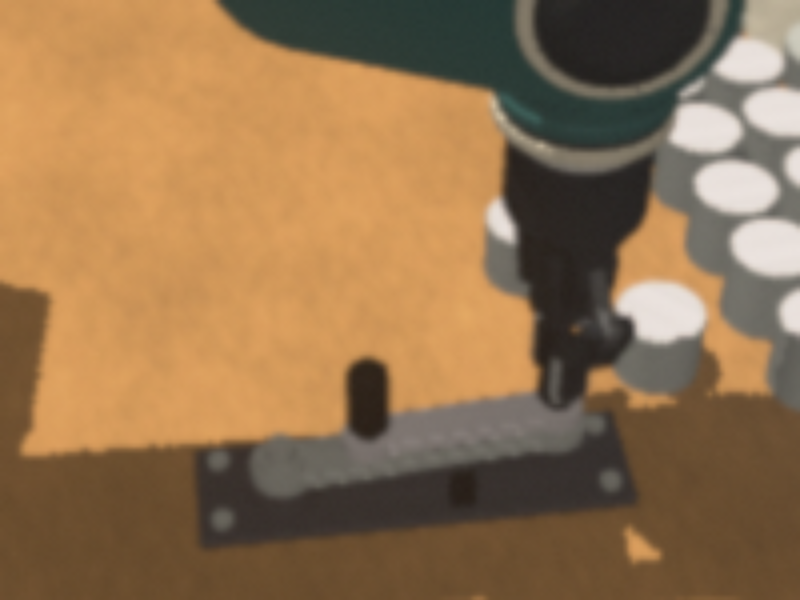

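>>> jog_arm(
  motion=[4,0,0,0,0,0,10,4,0.5,0,0,0,0,10,4,0.5,0,0,0,0,10,3,0.5,0,0,0,0,10,1,0,0,0,0,0,10,0,0,0,0,0,0,10,0,0,0,0,0,0,10,0,0,0,0,0,0,10,0,0,0,0,0,0,10,0,0,0,0,0,0,10],
)

```text
clock: 18.95
eef_pos: [0.7022, -0.1501, 0.0611]
tcp_rot: [-2.219, 2.22, 0.001]
force: [2.2, 14.6, 7.4]
grip_width: 0.0221
```

It is against the home stop, with about 15 N of reaction. I'll release and rise.

>>> jog_arm(
  motion=[-1,0,0,0,0,0,10,0,0,0,0,0,0,60,0,0,0,0,0,0,60,0,0,0,0,0,0,60,0,0,0,0,0,0,60,0,0,-20,0,0,0,60,0,0,-30,0,0,0,60,0,0,-30,0,0,0,60,0,0,-20,0,0,0,60,0,0,0,0,0,0,60],
)

```text
clock: 20.2
eef_pos: [0.7021, -0.151, 0.1626]
tcp_rot: [-2.219, 2.222, -0.004]
force: [0.4, 0.2, -0.4]
grip_width: 0.0602
```

Run:
```python
from h import *
from rig import robot,imaging
s=robot.state();p=imaging.camera('wrist');M=R.from_rotvec(s['tcp_rot']).as_matrix();print(s['clock'],s['eef_pos'],s['force'],s['grip_width'])
cv2.imwrite('pics/w9.png',p['image'][:,:,::-1])
S=imaging.camera('side')
cv2.imwrite('pics/s9.png',cv2.resize(S['image'][110:260,160:360,::-1],(800,600)))
```

```text
20.2 [ 0.70213434 -0.1509938   0.16257066] [ 0.36239185  0.22762152 -0.35735126] 0.06018263239882587
```

View pics/w9.png

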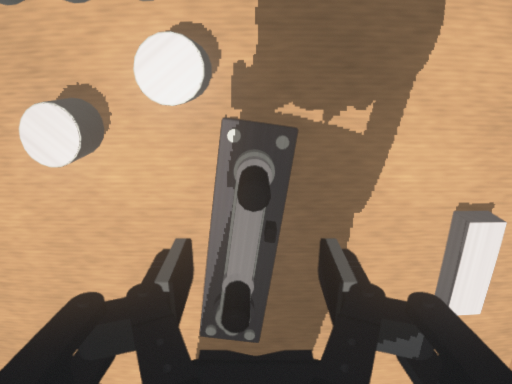

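View pics/s9.png

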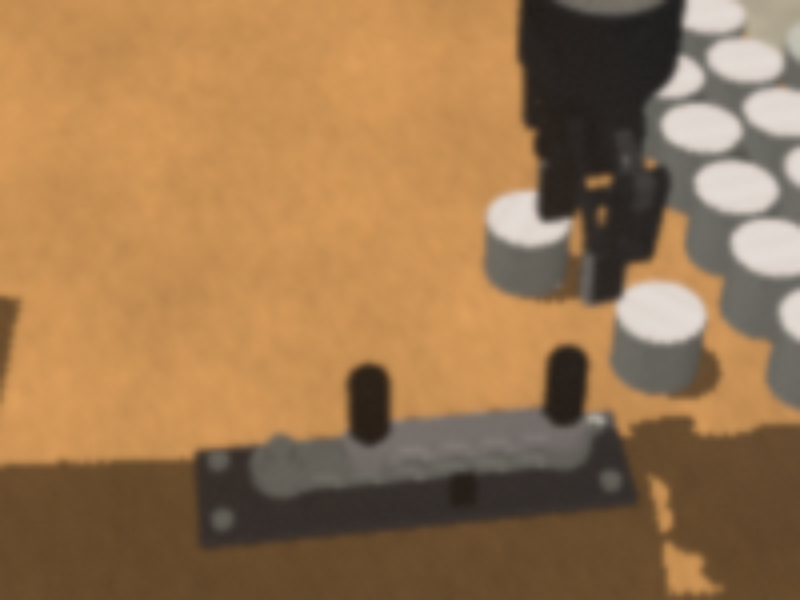

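Run:
```python
from h import *
from rig import imaging,robot
S=imaging.camera('side')
f=lambda u,v:plane(S,np.array([u/4+160,v/4+110])-.3,.093)+[.004,.004]
e=f(567,352);k=f(369,372);P=np.array([.5465,-.1295]);d=e-P;a=np.arctan2(d[1],d[0]);kk=k-e
print(e,k,'inner',a+.14,np.hypot(*d),'outer',(a+np.pi-np.arctan2(kk[1],kk[0])+1)%(2*np.pi)-1)
print(robot.state()['force'])
```

```text
[ 0.70710078 -0.14453966] [ 0.59896741 -0.13034108] inner 0.04662606362767681 0.16130344434613753 outer 0.037185383506193936
[-0.59177404  0.12846955 -0.05896771]
```

Both joints measure within about 0.05 rad of closed. The blanks are at the same pixels as at the start, and the gripper is open and clear.

```bash
python3 -c "
from rig import sign_off
print(sign_off())"
```

```text
the job is handed in; nothing more can be done
None
```

The stop is folded away and the job is handed in, at about 20 s of the 45 s allowed. I folded the outer arm back by its knob while the inner arm stayed swung out. Then I swung the folded pair home by the elbow knob until it met the stop, let go and lifted clear.

- **After the fold:** the outer arm measured about 0 rad with the inner arm at about 1.0 rad. The inner arm had drifted from about 1.12 rad because I pressed the outer arm against its stop; it stayed well above the 0.7 rad limit.
- **At the end:** from the side camera, the inner arm was about 0.05 rad from home and the outer arm about 0.04 rad from folded. In the side view the blanks stood at the same pixels as before. I didn't re-measure the bar stub, but the arm never worked near it. The force reading was about zero with the gripper open above the knobs.
- **Disagreements:** the two fixed cameras differed by about 4 mm, sometimes more. The largest horizontal force I read was about 18 N, mostly a radial pull from small arc errors, which I eased out. Forces were only read at the end of each move.

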